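# Slide a wet-lacquered housing into the UV curing station and close the lamp hood

### The job

The small dark grey housing has just been lacquered and is still wet all round: with the fingertips, push its carrier along the bench by the upright push plate, down the lane between the two guide rails of the curing station, until the carrier's nose is fully home against the rubber stop. Nothing may touch the wet housing, and neither it nor the carrier may touch a rail; keep the carrier flat on the bench, never lifted. Then push the lamp hood all the way down shut, and leave the marker, the tin and the gauge where they are.

Things in the scene. Friction and masses are not known exactly. Their poses are not given: they have to be found in the camera images.
- carrier: Low aluminium sled that slides and turns freely on the bench, about 0.34 kg with the wet housing fixed on it. Origin: on the bench under the housing's centre; +x forward (nose), z up. Deck 56 mm wide, 8 mm high, nose at x = +45 mm. At its rear an upright dry push plate; between that and the housing a 50 mm gap bridged by a low dry tail.
- push_plate (a point): Centre of the rear face of the carrier's push plate, 95 mm behind the carrier's origin, 25 mm above the bench; axes as the carrier's, so push toward +x. The plate is 96 mm wide, 10 mm thick and stands from 5 to 45 mm above the bench.
- housing: The wet dark grey housing on the carrier, a rounded box 70 x 70 mm in plan, underside 14.5 mm and top 47 mm above the bench. Origin: centre of its underside, straight above the carrier's origin; axes as the carrier's.
- station: Grey UV curing station fixed on the bench, with no floor: the carrier slides on the bench. Origin: on the bench in the middle of the lane mouth; +x down the lane, +y to the hood's hinge side (away from the robot), z up. Cheeks 60 mm high at y = +-68 to 73 mm, feet out to 92 mm, x 24 to 128 mm; end wall at x = 126 mm, lamp driver behind it to x = 150 mm.
- stop (a point): Middle of the rubber stop's face at the lane's end, 114 mm from the mouth, 11 mm above the bench; axes as the station's. The carrier is home when its nose meets it (carrier's origin 45 mm short of it); the push plate is then still outside the lane, its rear face 26 mm before the mouth.
- rail_near: Steel guide rail on the robot's side: round bar of 8 mm diameter, axis at y = -47 mm of the station, 30 mm above the bench, x 12 to 124 mm; its entry flares outward to y = -60 mm at x = -12 mm. Origin and axes: the station's. Clear lane between the rails 86 mm: the housing has 8 mm on either side.
- rail_far: The other guide rail, mirror image at y = +47 mm. Origin and axes: the station's.
- hood (a joint): Angle of the grey lamp hood: 0 = shut (level over the lane), about 1.25 to 1.5 at the start (nearly upright), limit 1.65. Stiff friction hinge: it stays where it is left; 2 to 3 N near the free edge move it. Hood 100 mm long (station x 26 to 126 mm), reaching 158 mm from the hinge, a 12 mm black lip on its free edge. Shut, its flat top is 92 mm and its rim 63 mm above the bench.
- hood_hinge (a point): Point on the hood's hinge axis at mid-length: 76 mm down the lane, y = +80 mm of the station, 66 mm above the bench; axes as the station's, the hinge runs along x.
- hood_edge (a point): Middle of the hood's free edge on its flat outer face, 158 mm from the hinge along the hood and 26 mm outward from it. While open the outer face looks away from the robot: push there from behind, near this edge, toward the robot and down.
- gauge: Bystander: black coating thickness gauge, 105 x 62 x 26 mm, lying on the bench beyond the station. Origin: centre of underside.
- tin: Bystander: small paint tin, 62 mm diameter, 74 mm tall, upright past the lane's end. Origin: centre of underside.
- marker: Bystander: marker pen with black cap, 128 x 18 x 18 mm, lying on the bench. Origin: centre of underside.

How it is judged:
On the way, in this order (a step that is already met when the one before it is completed fails the run):
1. the carrier is fully home against the rubber stop while the hood is still open (x of carrier in the frame of station above 0.065 m and value of joint hood above 1 rad), for 0.2 s.
2. the hood is shut (value of joint hood below 0.05 rad), for 0.2 s.
At the end, for the whole second after the job is handed in: The carrier lies flat and still in the lane, its nose within 4 mm of the rubber stop, within 10 mm of the lane's middle and 0.15 rad of its direction, and the hood is shut to within 0.05 rad (x of carrier in the frame of station above 0.065 m and y of carrier in the frame of station between -0.01 and 0.01 m and angle between the x axis of carrier and the x axis of station, either way round below 0.15 rad and height (world z) of carrier below 0.004 m and angle between carrier's own z axis and vertical below 0.05 rad and linear speed of carrier below 0.01 m/s and value of joint hood below 0.05 rad); the robot touches nothing.
It fails at once if something touches the wet housing (fingers, rail, hood or anything else) (contact force between housing and anything else above 0.2 N).
It fails at once if the carrier or the housing touches a guide rail (contact force between carrier and rail_near above 0.2 N or contact force between carrier and rail_far above 0.2 N).
It fails at once if the carrier is lifted or tipped (height (world z) of carrier above 0.01 m or angle between carrier's own z axis and vertical above 0.15 rad).
It fails at once if the gauge, the tin or the marker is moved (distance of any of gauge, tin, marker from where it was at the start of the episode above 0.02 m).
It also fails if it takes over 67 s, if anything falls off the work surface, if the arm or the gripper's body presses on something with over 40 N, if the wrist force passes 120 N, or if a joint passes its speed limit or range.

### The arm

A 6-joint arm with a two-finger parallel gripper is mounted at the origin on a cart in front of the work surface, level with it; the furniture and walls round the work are solid. World frame = base frame: x ahead of the robot, y to its left, z up, the work surface at z = 0. Lengths are in m, angles in rad, forces in N, time in s.
With the tool pointing down it reaches from about 0.25 to 0.725 m from the base axis. Payload 4 kg.
Tool frame: the origin (TCP) lies on the centre line of the jaws, within the pads' length; the fingertips stand tip_reach ahead of it and the grasp point (between the pads) lies 5 mm behind it (tip_reach is the distance from the TCP to the fingertips, in m); z points along the fingers, y is the direction in which the jaws open and shut (so a half turn about z gives the same grasp; the last joint's range is limited). The gripper opens to 85 mm and grips with 20 to 120 N. Pads are 22 mm wide; open, the fingers measure 114 mm over their backs; the gripper's body (76 mm by 85 mm) begins 54 mm behind the grasp point. The pads swing forward as they close: fully open they stand 13 mm farther back than shut.
Start: joints at [0, 0.241, 0.005, 1.335, 0, 1.571], TCP at [0.5, -0, 0.245] pointing down, gripper open.
Joint ranges: [-2.72, 2.72], [-1.05, 1.87], [-1.09, 1.28], [-1.99, 2.15], [-1.42, 1.44], [-3.14, 3.14]. Speed limits (rad/s): [2.79, 2.79, 3.14, 3.14, 3.14, 3.14].

### API

Orientations are given as a unit quaternion [x, y, z, w].
In Python, from workcell import * gives the robot as it stands.
- The arm moves only by the tool arm_command, never from a script. Its arguments are lists of equal length, an entry for each row: "translation": the shift along the tool's x, y, z in cm, a list of three; "turn": the turn about the tool's z in rad; "hand": the closure, from 0 (fully open) to 1 (shut). In form: {"translation": [[x, y, z], ...], "turn": [turn, ...], "hand": [hand, ...]}. A call has 1 to 5 rows; each row is the pose to reach, as a shift and turn from the pose commanded when the call began, along the tool's axes at that moment; what a row does not reach only later rows make up. A row lasts 1/12 s, in which the tool goes at most 41.7 mm and 7.16 degrees, less where a joint would pass 70% of its speed; a pose out of reach is approached as far as the arm can. A call with a gripper value outside its range is refused whole. The fingers move at their own pace and stop on an object; the grip force is fixed at half the most. Time passes only in rows, so rows that repeat a pose let the fingers close. It gives the time, the measured TCP pose, the force and the opening at its end, in the units of the state.
- get_obs(): the state, without advancing time (a new reading comes with each control period).
- camera(name): name is "scene" or "side" or "wrist"; returns (picture, depth): 420x560x3 uint8, red, green, blue; 420x560 float32, m along the optical axis (not along the pixel's ray), 0 where there is no reading.
- camera_info(name): a dict with "mtx" (3x3 intrinsics, pixels), "dist_coeffs" ([k1, k2, p1, p2, k3] as OpenCV has them; the pictures are not rectified), "world_to_cam" (4x4, takes a point from world to camera coordinates). Camera axes: x right, y down, z forward; pixel columns grow to the right and rows downward; lengths in m; the calibration is good to about 2 mm. A picture is of the moment at which its call begins: read the wrist's pose just before it. camera_info takes no time and is no camera call; for the wrist camera it gives the pose at the moment of the call.
- job_done(): hands the job in, once; it reports no verdict.
Trained networks look in the newest picture that a camera, given by its name, has taken for a name from the list of things; names that differ only in an ending like _2 or _b are one class to them, and where a whole thing is asked for, a point or a joint stands for the part that bears it (a point fixed in the world has none). Each returns a list of dicts, best first, with "conf" (0 to 1); they miss things now and then, are a little off and sometimes report something else, mostly with a low value. They report only what shows in the picture. A call takes as long as a camera call.
- search_frame(camera, name): "location" ([row, column] in pixels, amid what is visible of it).
- spot_point(camera, name): "location" ([row, column] in pixels: a listed point, or the origin of a listed thing).
The state is a dict: "clock": time; "joint_pos": joint angles; "joint_vel": joint speeds; "tau": joint torques, N m; "eef_pos": TCP position; "tool_rot": TCP orientation; "ft_force": force on the tool from outside, world axes, zero at the start; "ft_torque": the same for the moment, N m; "grip_width": finger opening in m.
Only numpy, scipy, OpenCV 4.12 (cv2) and the standard library are available. Lean on these libraries where they do the work, as an engineer would, in place of code of your own. Each camera call takes 0.05 s, during which the arm holds its last target. There are 200 camera calls.

## Working session

There is one attempt and no reset: what is moved stays moved. The work goes in short steps, Python scripts to look and compute and a tool call to move; the robot and the scene stay as the last step left them, time stands still between calls to the robot, and variables do not carry over. Pictures are saved under pics/ and viewed, about 8 in all and at most 12, crops included, and the job is handed in when it is done.

Besides the shell and the picture viewer there is one more tool, called after ">>>" by a JSON object that holds its "api" and its "payload", one argument or row to a line. arm_command: Moves the arm, as the interface text tells. Its arguments: {"type":"object","properties":{"translation":{"type":"array","items":{"type":"array","items":{"type":"number"}}},"turn":{"type":"array","items":{"type":"number"}},"hand":{"type":"array","items":{"type":"number"}}},"required":["translation","turn","hand"]}

```bash
mkdir -p pics
cat > h.py <<'E'
from workcell import *
import numpy as np, cv2
def shot(n,f):
    p,d=camera(n); cv2.imwrite('pics/'+f,p[:,:,::-1]); np.save('d_%s.npy'%n,d); return p,d
def ray(n,rc):
    i=camera_info(n); u=cv2.undistortPoints(np.array([[[rc[1],rc[0]]]],float),np.array(i['mtx']),np.array(i['dist_coeffs']))[0,0]
    T=np.linalg.inv(np.array(i['world_to_cam'])); return T[:3,3],T[:3,:3]@np.array([u[0],u[1],1.])
def at_z(n,rc,z):
    o,r=ray(n,rc); return o+r*(z-o[2])/r[2]
def at_d(n,rc,d):
    o,r=ray(n,rc); return o+r*d
def cloud(n,d):
    i=camera_info(n); h,w=d.shape; g=np.mgrid[:h,:w]; uv=np.stack([g[1],g[0]],-1).reshape(-1,1,2).astype(float)
    u=cv2.undistortPoints(uv,np.array(i['mtx']),np.array(i['dist_coeffs']))[:,0]
    T=np.linalg.inv(np.array(i['world_to_cam'])); P=np.c_[u,np.ones(len(u))]*d.reshape(-1,1)
    return (P@T[:3,:3].T+T[:3,3]).reshape(h,w,3)
E
python3 - <<'E'
from h import *
np.set_printoptions(precision=3,suppress=True)
print(get_obs())
a=[]
for n in ['scene','side']:
    p,d=shot(n,n+'0.png')
    T=np.linalg.inv(np.array(camera_info(n)['world_to_cam'])); print(n,T[:3,3],T[:3,2])
    for k,z in [('push_plate',.025),('carrier',0),('housing',.0145),('station',0),('stop',.011),('hood_hinge',.066),('hood_edge',None),('gauge',0),('tin',0),('marker',0),('rail_near',0),('rail_far',0)]:
        for r in spot_point(n,k)[:2]:
            L=r['location']; q=np.round(L).astype(int); 
            print(n,k,round(r['conf'],2),np.round(L,1),at_z(n,L,z) if z is not None else at_d(n,L,d[q[0],q[1]]))
E
```

```text
{'clock': 0.0, 'joint_pos': array([ 0.   ,  0.241,  0.004,  1.335, -0.   ,  1.571]), 'joint_vel': array([ 0.001,  0.   ,  0.   , -0.001, -0.   ,  0.001]), 'tau': array([  0.001, -37.232,  25.241,   0.017,   0.   ,   0.   ]), 'eef_pos': array([0.499, 0.   , 0.244]), 'tool_rot': array([ 0.707,  0.707, -0.001, -0.001]), 'ft_force': array([ 0.471, -0.257,  1.068]), 'ft_torque': array([-0.033, -0.007, -0.018]), 'grip_width': 0.08525742413607536}
scene [ 0.199 -0.906  0.678] [ 0.368  0.651 -0.664]
scene push_plate 0.86 [177.8 188.9] [ 0.429 -0.089  0.025]
scene carrier 0.98 [203.5 204.2] [ 0.434 -0.166  0.   ]
scene housing 0.94 [197.7 204. ] [ 0.436 -0.163  0.014]
scene station 0.83 [229.3 224.6] [ 0.439 -0.266  0.   ]
scene stop 0.9 [260.8 251.6] [ 0.444 -0.384  0.011]
scene hood_hinge 0.61 [214.9 280.1] [ 0.531 -0.347  0.066]
scene hood_edge 0.9 [154.3 271.3] [ 0.653 -0.095  0.017]
scene gauge 0.57 [223.9 347.1] [ 0.68  -0.386  0.   ]
scene gauge 0.36 [179.8 189.6] [ 0.437 -0.067  0.   ]
scene tin 0.9 [364.  293.6] [ 0.405 -0.608  0.   ]
scene marker 0.83 [286.4 360.8] [ 0.599 -0.537  0.   ]
scene marker 0.72 [198.8 204.6] [ 0.441 -0.151  0.   ]
scene rail_near 0.56 [231.8 229. ] [ 0.444 -0.278  0.   ]
side [0.463 0.662 0.452] [ 0.054 -0.94  -0.336]
side push_plate 0.89 [288.1 312.5] [ 0.428 -0.091  0.025]
side push_plate 0.57 [153.3 279.3] [ 0.544 -1.254  0.025]
side carrier 0.16 [152.5 277.8] [ 0.557 -1.383  0.   ]
side housing 0.75 [273.5 309.7] [ 0.432 -0.17   0.015]
side station 0.57 [219.4 268.1] [ 0.542 -0.514  0.   ]
side stop 0.95 [234.5 302.8] [ 0.445 -0.386  0.011]
side stop 0.67 [271.6 309.4] [ 0.432 -0.185  0.011]
side hood_hinge 0.92 [218.  269.6] [ 0.527 -0.352  0.066]
side hood_edge 0.94 [157.7 278.2] [ 0.507 -0.336  0.219]
side gauge 0.78 [239.6 210.6] [ 0.676 -0.361  0.   ]
side tin 0.69 [209.3 318.1] [ 0.398 -0.61   0.   ]
side marker 0.66 [219.3 248.1] [ 0.598 -0.51   0.   ]
```

```bash
python3 -c "
import cv2,numpy as np
a=cv2.imread('pics/scene0.png');b=cv2.imread('pics/side0.png')
cv2.imwrite('pics/both.png',cv2.resize(np.vstack([a,b]),(560,600)) if 0 else cv2.resize(np.hstack([a,b]),(800,300)))"
```

```text
(no output)
```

View pics/scene0.png

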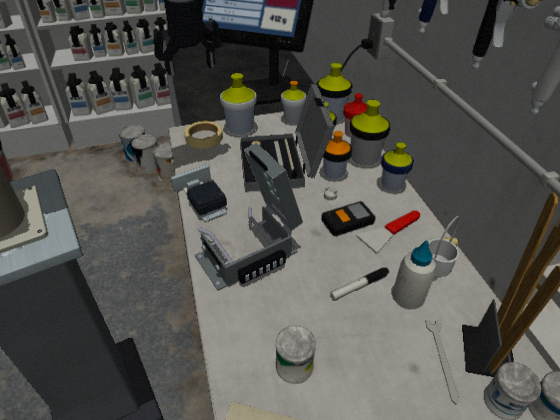

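View pics/side0.png

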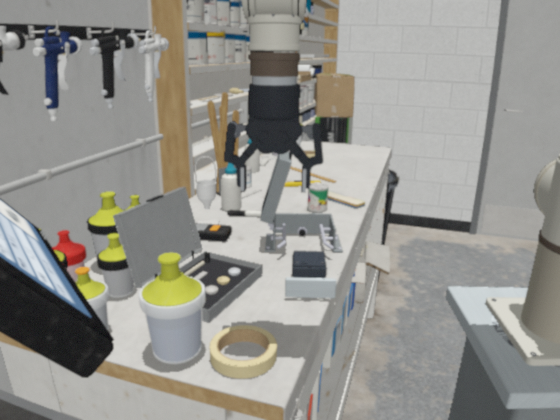

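The scene picture shows the carrier (push plate at ~(180,190), housing at ~(197,205)) ahead of the station mouth, and the hood open at (185,275). The gauge (218,348), marker (285,360) and tin (355,295) are all clear of the lane. The lane runs roughly along world -y. Next I fit the poses from depth.

Run:
```python
from h import *
np.set_printoptions(precision=4,suppress=True)
for n in ['scene','side']:
    d=np.load('d_%s.npy'%n); P=cloud(n,d); P=P[d>0]
    R=P[(P[:,0]>.3)&(P[:,0]<.62)&(P[:,1]>-.45)&(P[:,1]<-.04)]
    print(n,len(R),'bench',np.median(R[R[:,2]<.006][:,2]))
    def show(nm,m,zr):
        Q=R[m&(R[:,2]>zr[0])&(R[:,2]<zr[1])]
        if len(Q)<5: print(nm,len(Q));return
        print(nm,len(Q),cv2.minAreaRect(Q[:,:2].astype(np.float32)*1000),np.median(Q[:,2]))
    show('housing top',(R[:,1]>-.24)&(R[:,1]<-.11),(.043,.052))
    show('plate top',(R[:,1]>-.11)&(R[:,1]<-.05),(.041,.049))
    show('plate',(R[:,1]>-.11)&(R[:,1]<-.05),(.01,.049))
    show('cheek tops',(R[:,1]<-.28),(.056,.063))
    show('hood',(R[:,1]<-.25)&(R[:,0]>.45),(.12,.3))
# topdown plot colored by height
    im=np.zeros((450,340,3),np.uint8)
    for p in R[np.argsort(R[:,2])]:
        c=cv2.applyColorMap(np.uint8([[np.clip(p[2]/.08,0,1)*255]]),cv2.COLORMAP_JET)[0,0]
        cv2.circle(im,(int((p[0]-.3)*1000),int((p[1]+.46)*1000)),1,c.tolist(),-1)
    cv2.imwrite('pics/td_%s.png'%n,im)
a=[cv2.imread('pics/td_%s.png'%n) for n in ['scene','side']]; cv2.imwrite('pics/td.png',np.hstack(a))
```

```text
scene 17674 bench 0.0018455697965834572
housing top 597 ((434.9816589355469, -181.8975067138672), (70.8384780883789, 68.50045776367188), 88.47895812988281) 0.04867075201584514
plate top 142 ((432.23504638671875, -94.56282806396484), (94.59034729003906, 15.973067283630371), 0.03558997064828873) 0.044228932837175494
plate 645 ((494.2528381347656, -96.38436889648438), (216.10052490234375, 55.09607696533203), 9.937795639038086) 0.02751964395621509
cheek tops 527 ((450.2612609863281, -358.234619140625), (156.18759155273438, 107.185791015625), 2.3500208854675293) 0.060561614244143414
hood 1610 ((503.7376403808594, -352.12677001953125), (55.868099212646484, 104.66204833984375), 7.524345874786377) 0.19632397608460184
side 14081 bench 0.001736329655213198
housing top 497 ((434.01416015625, -179.09864807128906), (65.94491577148438, 69.789306640625), 1.6103211641311646) 0.0488551264328726
plate top 240 ((432.61456298828125, -88.23931121826172), (92.51609802246094, 12.246313095092773), 1.1352728605270386) 0.04520417827480708
plate 1478 ((502.88507080078125, -80.0663070678711), (233.9720001220703, 59.90629959106445), 0.059307221323251724) 0.02482243435683068
cheek tops 232 ((448.52520751953125, -355.49578857421875), (152.8227081298828, 108.6119613647461), 1.976786494255066) 0.06036460229048363
hood 807 ((506.7410888671875, -346.715576171875), (59.964805603027344, 104.31402587890625), 2.162083864212036) 0.17980420117317913
```

View pics/td.png

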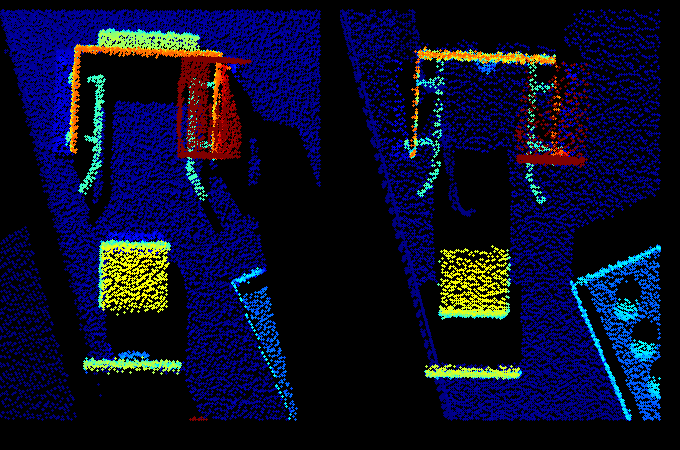

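The top-down plot, with both cameras agreeing, shows the carrier nearly in line with the lane: plate top at y≈-0.09, housing centre ≈(0.4345,-0.1805), station tilted about 2°. Next I fit the rails to get the lane line.

Run:
```python
from h import *
import workcell
np.set_printoptions(precision=4,suppress=True)
print([k for k in dir(workcell) if not k.startswith('_')], getattr(workcell,'tip_reach',None))
Ps={}
for n in ['scene','side']:
    d=np.load('d_%s.npy'%n); P=cloud(n,d); Ps[n]=P[d>0]
    P=Ps[n]; 
    for nm,x0,x1 in [('near',.36,.42),('far',.46,.515)]:
        m=(P[:,1]<-.28)&(P[:,1]>-.37)&(P[:,0]>x0)&(P[:,0]<x1)&(P[:,2]>.022)&(P[:,2]<.038)
        Q=P[m]; f=np.polyfit(Q[:,1],Q[:,0],1)
        for _ in range(4):
            r=Q[:,0]-np.polyval(f,Q[:,1]); k=abs(r)<.006; f=np.polyfit(Q[k,1],Q[k,0],1)
        print(n,nm,k.sum(),'slope',f[0],'x at y=-.32',np.polyval(f,-.32))
    # carrier
    for nm,y0,y1,z0,z1 in [('plate',-.105,-.075,.02,.046),('housing',-.225,-.135,.043,.052)]:
        Q=P[(P[:,0]>.37)&(P[:,0]<.49)&(P[:,1]>y0)&(P[:,1]<y1)&(P[:,2]>z0)&(P[:,2]<z1)]
        print(n,nm,len(Q),'x',np.percentile(Q[:,0],[1,99]),'y',np.percentile(Q[:,1],[1,50,99]),'slope',np.polyfit(Q[:,0],Q[:,1],1)[0])
    Q=P[(P[:,2]>.12)&(P[:,2]<.24)&(P[:,0]>.46)&(P[:,0]<.56)&(P[:,1]<-.3)&(P[:,1]>-.41)]
    print(n,'hood x by z'); 
    for z in (.13,.15,.17,.19,.21,.22,.23):
        q=Q[abs(Q[:,2]-z)<.005]; print(z,len(q), q[:,0].min() if len(q) else '',q[:,0].max() if len(q) else '', np.percentile(q[:,1],[2,98]) if len(q) else '')
```

```text
['Unreachable', 'camera', 'camera_info', 'get_obs', 'job_done', 'search_frame', 'spot_point', 'tip_reach'] 0.014
scene near 148 slope -0.082921315790443 x at y=-.32 0.3960894867069587
scene far 133 slope -0.032352251220492484 x at y=-.32 0.4914720393278004
scene plate 411 x [0.385  0.4796] y [-0.1037 -0.0961 -0.0877] slope 0.017118696237299544
scene housing 597 x [0.4021 0.4666] y [-0.2155 -0.1867 -0.1501] slope -0.011455415976194289
scene hood x by z
0.13 98 0.5029058869442523 0.5369732469938371 [-0.4017 -0.3025]
0.15 105 0.4968848190932382 0.5314913101931868 [-0.4021 -0.3032]
0.17 117 0.49095717498942604 0.5244478826397354 [-0.4019 -0.3032]
0.19 88 0.48477486910617795 0.5194559549297906 [-0.4022 -0.304 ]
0.21 70 0.48034288385122476 0.5133086989646398 [-0.4029 -0.3049]
0.22 499 0.47820123709060147 0.5108700744094079 [-0.4018 -0.3057]
0.23 169 0.47700408166833064 0.5088975428505289 [-0.3981 -0.314 ]
side near 44 slope 0.25413581298286025 x at y=-.32 0.3863513852543183
side far 39 slope 0.047615487550136636 x at y=-.32 0.49348574166520603
side plate 619 x [0.3867 0.4787] y [-0.0923 -0.0854 -0.0822] slope 0.015838388428811755
side housing 497 x [0.4019 0.4653] y [-0.2097 -0.17   -0.1453] slope -0.026292498223139747
side hood x by z
0.13 34 0.5007157557428281 0.5368197468375215 [-0.3717 -0.3003]
0.15 35 0.49635294514209954 0.5310843955880781 [-0.3839 -0.3001]
0.17 52 0.4899347089928031 0.5247967070148565 [-0.381 -0.3  ]
0.19 45 0.48367722731178464 0.5198065175249108 [-0.3899 -0.3002]
0.21 48 0.4795261776734872 0.5129800022667781 [-0.3814 -0.3   ]
0.22 96 0.47747968090787446 0.5098276660315244 [-0.3841 -0.3003]
0.23 35 0.47597293418885617 0.5061145094191478 [-0.3623 -0.3052]
```

>>> {"api": "arm_command", "payload": {
  "translation": [
    [-2, -2, 2],
    [-4, -4, 4],
    [-5, -6.8, 6],
    [-5, -6.8, 10],
    [-5, -6.8, 13]
  ],
  "turn": [-0.018, -0.018, -0.018, -0.018, -0.018],
  "hand": [0.3, 0.3, 0.3, 0.3, 0.3]
}}

```text
clock: 1.72
eef_pos: [0.4305, -0.0506, 0.1143]
tool_rot: [0.701, 0.713, 0.0, 0.0]
ft_force: [-0.4, -0.5, -0.3]
grip_width: 0.0599
```

>>> {"api": "arm_command", "payload": {
  "translation": [
    [0, 0, 0],
    [0, 0, 0]
  ],
  "turn": [0, 0],
  "hand": [0.3, 0.3]
}}

```text
clock: 1.88
eef_pos: [0.4307, -0.0499, 0.1146]
tool_rot: [0.701, 0.713, -0.001, -0.001]
ft_force: [-0.1, 0.1, 0.4]
grip_width: 0.0601
```

Run:
```python
from h import *
np.set_printoptions(precision=4,suppress=True)
o=get_obs(); print(o['eef_pos'],o['grip_width'],o['tool_rot'])
p,d=shot('wrist','w1.png')
for k,z in [('push_plate',.025),('housing',.0145),('station',0),('stop',.011),('hood_hinge',.066)]:
    for r in spot_point('wrist',k)[:1]: print(k,round(r['conf'],2),r['location'],at_z('wrist',r['location'],z))
P=cloud('wrist',d)[d>0]; np.save('P.npy',P)
for nm,y0,y1,z0,z1 in [('platetop',-.105,-.075,.041,.048),('housing',-.225,-.135,.043,.052)]:
    Q=P[(P[:,0]>.37)&(P[:,0]<.49)&(P[:,1]>y0)&(P[:,1]<y1)&(P[:,2]>z0)&(P[:,2]<z1)]
    if len(Q): print(nm,len(Q),cv2.minAreaRect(Q[:,:2].astype(np.float32)*1000))
```

```text
[ 0.4307 -0.0499  0.1146] 0.06011131514619547 [ 0.7008  0.7134 -0.0012 -0.0015]
push_plate 0.84 [264.8, 285.0] [ 0.4388 -0.0877  0.025 ]
housing 0.67 [350.6, 288.1] [ 0.4446 -0.1829  0.0145]
platetop 914 ((435.1282958984375, -90.07515716552734), (87.50373840332031, 10.468655586242676), 0.9123751521110535)
housing 599 ((438.69439697265625, -149.04762268066406), (65.42865753173828, 6.917754650115967), 0.4956076443195343)
```

View pics/w1.png

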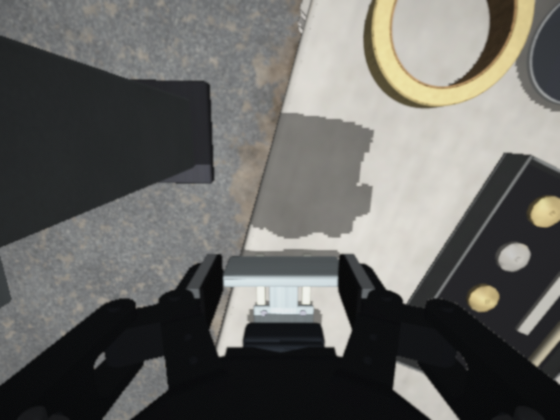

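The wrist view has the plate (column 224–340, row 265) centred between the fingertips (columns 220 and 342). I descend behind it.

>>> {"api": "arm_command", "payload": {
  "translation": [
    [0, 0, 3],
    [0, 0, 6],
    [0, 0, 8],
    [0, 0, 9],
    [0, 0, 9]
  ],
  "turn": [0, 0, 0, 0, 0],
  "hand": [0.3, 0.3, 0.3, 0.3, 0.3]
}}

```text
clock: 2.6
eef_pos: [0.4307, -0.0498, 0.0239]
tool_rot: [0.701, 0.714, -0.001, -0.001]
ft_force: [-0.4, 0.3, 0.7]
grip_width: 0.0599
```

>>> {"api": "arm_command", "payload": {
  "translation": [
    [-0.4, 0, 0],
    [-0.8, 0, 0],
    [-1.2, 0, 0],
    [-1.6, 0, 0],
    [-2.0, 0, 0]
  ],
  "turn": [0, 0, 0, 0, 0],
  "hand": [0.3, 0.3, 0.3, 0.3, 0.3]
}}

```text
clock: 3.02
eef_pos: [0.4331, -0.0707, 0.0262]
tool_rot: [0.701, 0.713, 0.001, 0.001]
ft_force: [0.1, 0.1, -0.4]
grip_width: 0.0598
```

>>> {"api": "arm_command", "payload": {
  "translation": [
    [-0.3, 0, 0],
    [-0.6, 0, 0],
    [-0.9, 0, 0],
    [-1.2, 0, 0],
    [-1.5, 0, 0]
  ],
  "turn": [0, 0, 0, 0, 0],
  "hand": [0.3, 0.3, 0.3, 0.3, 0.3]
}}

```text
clock: 3.43
eef_pos: [0.4329, -0.0847, 0.0256]
tool_rot: [0.7, 0.714, 0.001, -0.0]
ft_force: [-1.0, 4.6, 4.3]
grip_width: 0.0596
```

>>> {"api": "arm_command", "payload": {
  "translation": [
    [-0.6, 0.04, 0],
    [-1.3, 0.09, 0],
    [-2.1, 0.15, 0],
    [-2.9, 0.21, 0],
    [-3.7, 0.26, 0]
  ],
  "turn": [-0.004, -0.008, -0.012, -0.016, -0.016],
  "hand": [0.3, 0.3, 0.3, 0.3, 0.3]
}}

```text
clock: 3.85
eef_pos: [0.4358, -0.1228, 0.0252]
tool_rot: [0.695, 0.719, -0.0, -0.0]
ft_force: [-0.1, 3.3, 2.7]
grip_width: 0.0599
```

>>> {"api": "arm_command", "payload": {
  "translation": [
    [-0.7, 0.03, 0],
    [-1.3, 0.06, 0],
    [-1.8, 0.09, 0],
    [-2.1, 0.1, 0],
    [-2.1, 0.1, 0]
  ],
  "turn": [0, 0, 0, 0, 0],
  "hand": [0.3, 0.3, 0.3, 0.3, 0.3]
}}

```text
clock: 4.27
eef_pos: [0.4376, -0.1442, 0.0252]
tool_rot: [0.695, 0.719, -0.001, 0.001]
ft_force: [0.1, 0.6, -0.5]
grip_width: 0.0597
```

```bash
cat > m.py <<'E'
from h import *
import sys
np.set_printoptions(precision=4,suppress=True)
o=get_obs(); print(o['eef_pos'],o['tool_rot'],o['ft_force'])
for n in ['scene','side']:
    p,d=shot(n,'%s_%s.png'%(n,sys.argv[1])); P=cloud(n,d)[d>0]; yp=float(sys.argv[2])
    for nm,y0,y1,z0,z1 in [('platetop',yp-.02,yp+.02,.041,.048),('housing',yp-.135,yp-.05,.044,.052),('railN',-.36,-.29,.024,.036),('railF',-.36,-.29,.024,.036)]:
        x0,x1=(.385,.408) if nm=='railN' else (.48,.503) if nm=='railF' else (.37,.5)
        Q=P[(P[:,0]>x0)&(P[:,0]<x1)&(P[:,1]>y0)&(P[:,1]<y1)&(P[:,2]>z0)&(P[:,2]<z1)]
        if len(Q)>5: print(n,nm,len(Q),'x',np.percentile(Q[:,0],[1,50,99]),'y',np.percentile(Q[:,1],[1,50,99]),'rect',cv2.minAreaRect(Q[:,:2].astype(np.float32)*1000))
    for k,z in [('push_plate',.025),('housing',.0145),('stop',.011)]:
        for r in spot_point(n,k)[:1]: print(n,k,round(r['conf'],2),r['location'],at_z(n,r['location'],z))
E
python3 m.py b -0.147
```

```text
[ 0.4376 -0.1442  0.0252] [ 0.6954  0.7186 -0.0007  0.0005] [ 0.083   0.6244 -0.4829]
scene platetop 178 x [0.3922 0.4403 0.4839] y [-0.1667 -0.1621 -0.1375] rect ((437.8980407714844, -152.7974853515625), (95.16417694091797, 32.005226135253906), 3.8843131065368652)
scene housing 619 x [0.4094 0.4403 0.4736] y [-0.2817 -0.2528 -0.2197] rect ((441.55584716796875, -250.5045928955078), (66.96832275390625, 63.64326095581055), 1.4104524850845337)
scene railN 99 x [0.3869 0.3962 0.4029] y [-0.3598 -0.3235 -0.2906] rect ((393.9556579589844, -325.19854736328125), (15.554641723632812, 70.00980377197266), 3.1434662342071533)
scene railF 90 x [0.4871 0.4911 0.5021] y [-0.3589 -0.3237 -0.2919] rect ((495.4896240234375, -324.8000793457031), (15.25026798248291, 68.5943374633789), 2.8039169311523438)
scene push_plate 0.84 [193.2, 202.5] [ 0.4355 -0.1586  0.025 ]
scene housing 0.72 [152.9, 270.9] [ 0.6567 -0.0857  0.0145]
scene stop 0.98 [262.1, 254.8] [ 0.4482 -0.3899  0.011 ]
side platetop 184 x [0.3925 0.4385 0.4849] y [-0.1627 -0.1547 -0.1293] rect ((437.244384765625, -146.37754821777344), (95.59379577636719, 35.356163024902344), 0.24836365878582)
side housing 52 x [0.4122 0.4378 0.4733] y [-0.269  -0.2168 -0.2138] rect ((452.2916259765625, -233.08621215820312), (30.77166748046875, 83.62491607666016), 48.369873046875)
side push_plate 0.87 [270.3, 307.6] [ 0.4365 -0.1639  0.025 ]
side housing 0.54 [260.1, 305.5] [ 0.4398 -0.2325  0.0145]
side stop 0.65 [232.3, 302.7] [ 0.4453 -0.4003  0.011 ]
```

>>> {"api": "arm_command", "payload": {
  "translation": [
    [-0.8, 0, 0],
    [-1.7, 0, 0],
    [-2.6, 0, 0],
    [-3.4, 0, 0],
    [-4, 0, 0]
  ],
  "turn": [0, 0, 0, 0, 0],
  "hand": [0.3, 0.3, 0.3, 0.3, 0.3]
}}

```text
clock: 5.08
eef_pos: [0.439, -0.1842, 0.0252]
tool_rot: [0.695, 0.719, -0.0, 0.0]
ft_force: [-0.2, 2.4, 1.0]
grip_width: 0.0598
```

>>> {"api": "arm_command", "payload": {
  "translation": [
    [-0.5, 0, 0],
    [-1, 0, 0],
    [-1.5, 0, 0],
    [-2, 0, 0],
    [-2, 0, 0]
  ],
  "turn": [0, 0, 0, 0, 0],
  "hand": [0.3, 0.3, 0.3, 0.3, 0.3]
}}

```text
clock: 5.5
eef_pos: [0.4398, -0.2041, 0.0254]
tool_rot: [0.695, 0.719, -0.0, 0.001]
ft_force: [-0.2, 0.2, -1.0]
grip_width: 0.0598
```

```bash
python3 m.py c -0.216; python3 -c "
import cv2,numpy as np
a=cv2.imread('pics/scene_c.png')[140:300,150:320];b=cv2.imread('pics/side_c.png')[170:320,220:390]
cv2.imwrite('pics/c.png',np.hstack([cv2.resize(a,(400,376),interpolation=2),cv2.resize(b,(400,376),interpolation=2)]))"
```

```text
[ 0.4398 -0.2041  0.0254] [ 0.6954  0.7187 -0.0003  0.0005] [-0.241   0.2249 -0.9549]
scene platetop 208 x [0.3939 0.439  0.4868] y [-0.2278 -0.2226 -0.1989] rect ((440.2704772949219, -213.33859252929688), (95.9571762084961, 30.936227798461914), 0.7059921026229858)
scene housing 775 x [0.3716 0.441  0.4754] y [-0.3448 -0.3157 -0.2789] rect ((423.62200927734375, -311.8031921386719), (107.39509582519531, 68.30950164794922), 2.653688430786133)
scene railN 101 x [0.3873 0.3963 0.4026] y [-0.3591 -0.3234 -0.2911] rect ((393.9648742675781, -324.99420166015625), (16.418331146240234, 68.92240905761719), 2.9669322967529297)
scene railF 82 x [0.4871 0.4909 0.5022] y [-0.3579 -0.3241 -0.2907] rect ((495.46673583984375, -324.743896484375), (15.457099914550781, 69.83760070800781), 2.1773974895477295)
scene push_plate 0.91 [207.5, 217.3] [ 0.4449 -0.2202  0.025 ]
scene housing 0.78 [235.6, 235.6] [ 0.446  -0.3084  0.0145]
scene stop 0.8 [260.2, 253.8] [ 0.4488 -0.3845  0.011 ]
side platetop 136 x [0.3928 0.4378 0.487 ] y [-0.2228 -0.2154 -0.1961] rect ((439.8661804199219, -210.11325073242188), (94.47274780273438, 28.050582885742188), 0.0016625141724944115)
side housing 65 x [0.3992 0.4371 0.4746] y [-0.3362 -0.2775 -0.2732] rect ((424.1710205078125, -305.58380126953125), (99.2148208618164, 62.81654357910156), 3.034296751022339)
side railN 12 x [0.3865 0.3912 0.3955] y [-0.3461 -0.3176 -0.3136] rect ((392.8467102050781, -329.5362854003906), (5.759707450866699, 34.149940490722656), 15.743504524230957)
side railF 16 x [0.4878 0.4905 0.4942] y [-0.3588 -0.3283 -0.3024] rect ((491.0612487792969, -330.5633239746094), (4.901041030883789, 56.902801513671875), 2.032515048980713)
side housing 0.73 [247.3, 303.0] [ 0.4451 -0.3002  0.0145]
side stop 0.68 [234.2, 303.0] [ 0.4446 -0.3878  0.011 ]
```

View pics/c.png

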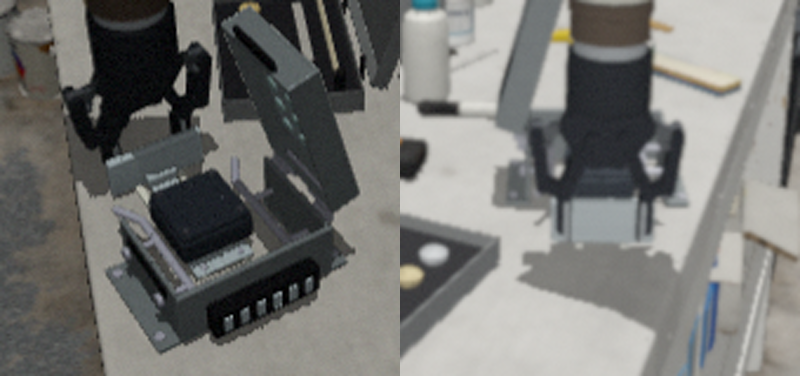

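The housing sits centred between the rails (left crop, around (200,215)) with clear gaps on both sides. Last stretch, then I creep forward to the stop.

>>> {"api": "arm_command", "payload": {
  "translation": [
    [-0.7, 0, 0],
    [-1.4, 0, 0],
    [-2.0, 0, 0],
    [-2.5, 0, 0],
    [-2.8, 0, 0]
  ],
  "turn": [0, 0, 0, 0, 0],
  "hand": [0.3, 0.3, 0.3, 0.3, 0.3]
}}

```text
clock: 6.32
eef_pos: [0.4406, -0.2317, 0.0252]
tool_rot: [0.695, 0.719, 0.0, -0.0]
ft_force: [-0.2, 3.1, 1.1]
grip_width: 0.0595
```

>>> {"api": "arm_command", "payload": {
  "translation": [
    [-0.2, 0, 0],
    [-0.4, 0, 0],
    [-0.6, 0, 0]
  ],
  "turn": [0, 0, 0],
  "hand": [0.3, 0.3, 0.3]
}}

```text
clock: 6.57
eef_pos: [0.4407, -0.2369, 0.0252]
tool_rot: [0.695, 0.719, 0.0, -0.0]
ft_force: [-0.0, 2.0, 1.4]
grip_width: 0.06
```

>>> {"api": "arm_command", "payload": {
  "translation": [
    [-0.15, 0, 0],
    [-0.3, 0, 0],
    [-0.4, 0, 0]
  ],
  "turn": [0, 0, 0],
  "hand": [0.3, 0.3, 0.3]
}}

```text
clock: 6.82
eef_pos: [0.4408, -0.2404, 0.0252]
tool_rot: [0.695, 0.719, 0.0, -0.001]
ft_force: [0.0, 5.9, 3.0]
grip_width: 0.0597
```

Force is rising. I push a little more to see whether it is the stop.

>>> {"api": "arm_command", "payload": {
  "translation": [
    [-0.15, 0, 0],
    [-0.3, 0, 0],
    [-0.3, 0, 0]
  ],
  "turn": [0, 0, 0],
  "hand": [0.3, 0.3, 0.3]
}}

```text
clock: 7.07
eef_pos: [0.4408, -0.2405, 0.0253]
tool_rot: [0.694, 0.72, 0.003, -0.003]
ft_force: [0.4, 12.4, 5.7]
grip_width: 0.0601
```

>>> {"api": "arm_command", "payload": {
  "translation": [
    [-0.15, 0, 0],
    [-0.2, 0, 0],
    [-0.2, 0, 0]
  ],
  "turn": [0, 0, 0],
  "hand": [0.3, 0.3, 0.3]
}}

```text
clock: 7.32
eef_pos: [0.4407, -0.2405, 0.0253]
tool_rot: [0.694, 0.72, 0.004, -0.004]
ft_force: [0.3, 16.9, 7.5]
grip_width: 0.0596
```

```bash
python3 m.py d -0.255
```

```text
[ 0.4407 -0.2405  0.0253] [ 0.694   0.7199  0.004  -0.0039] [ 0.2749 16.8661  7.4936]
scene platetop 221 x [0.3954 0.4381 0.4883] y [-0.2639 -0.2582 -0.2379] rect ((441.932861328125, -250.193603515625), (96.00206756591797, 29.289628982543945), 0.6385636925697327)
scene housing 857 x [0.3717 0.4416 0.4769] y [-0.3809 -0.3507 -0.3143] rect ((424.6564025878906, -346.80706787109375), (106.78849792480469, 80.24645233154297), 1.7454439401626587)
scene railN 101 x [0.3867 0.3968 0.4031] y [-0.359  -0.3246 -0.2907] rect ((393.9960021972656, -325.0250549316406), (16.495121002197266, 68.6349105834961), 2.895176649093628)
scene railF 92 x [0.4871 0.4912 0.5025] y [-0.357  -0.3201 -0.2912] rect ((495.7342834472656, -324.5249938964844), (15.188870429992676, 69.32648468017578), 3.047898530960083)
scene push_plate 0.93 [217.6, 219.3] [ 0.4353 -0.2519  0.025 ]
scene housing 0.61 [243.5, 242.4] [ 0.4482 -0.3357  0.0145]
scene stop 0.77 [262.7, 255.1] [ 0.448  -0.3915  0.011 ]
side platetop 124 x [0.3937 0.4395 0.4883] y [-0.2597 -0.2521 -0.2352] rect ((440.5582275390625, -253.33212280273438), (25.99085235595703, 93.886962890625), 80.67919158935547)
side housing 76 x [0.4045 0.4378 0.4754] y [-0.3762 -0.3149 -0.3095] rect ((423.6638488769531, -344.3928527832031), (100.20423126220703, 69.9210205078125), 7.177013397216797)
side railF 7 x [0.489  0.4896 0.492 ] y [-0.3591 -0.3477 -0.2948] rect ((490.44561767578125, -325.6788024902344), (67.29036712646484, 2.8976078033447266), 89.80555725097656)
side push_plate 0.6 [249.1, 304.5] [ 0.4421 -0.2675  0.025 ]
side housing 0.68 [238.6, 305.0] [ 0.44   -0.352   0.0145]
side stop 0.89 [232.7, 304.0] [ 0.442  -0.3979  0.011 ]
```

The carrier is home. The arm stalled at TCP y=-0.2405 under 17 N, and the plate and housing depths match the expected home pose within about 1–2 mm. Now I back off, then rise.

>>> {"api": "arm_command", "payload": {
  "translation": [
    [0.5, 0, 0],
    [1.2, 0, 0],
    [2.4, 0, 0],
    [4, 0, 0],
    [5, 0, 0]
  ],
  "turn": [0, 0, 0, 0, 0],
  "hand": [0.3, 0.3, 0.3, 0.3, 0.3]
}}

```text
clock: 8.13
eef_pos: [0.4391, -0.1948, 0.0252]
tool_rot: [0.695, 0.719, -0.0, -0.0]
ft_force: [0.1, 0.3, -0.9]
grip_width: 0.0598
```

>>> {"api": "arm_command", "payload": {
  "translation": [
    [0, 0, -4],
    [0, 0, -8],
    [0, 0, -12],
    [0, 0, -16],
    [0, 0, -20]
  ],
  "turn": [0, 0, 0, 0, 0],
  "hand": [0.3, 0.3, 0.3, 0.5, 0.7]
}}

```text
clock: 8.55
eef_pos: [0.439, -0.1955, 0.2273]
tool_rot: [0.695, 0.719, -0.0, 0.0]
ft_force: [1.2, -0.5, -0.8]
grip_width: 0.0366
```

>>> {"api": "arm_command", "payload": {
  "translation": [
    [0, 3, -2],
    [0, 6, -4],
    [0, 9, -5],
    [0, 12, -5],
    [0, 14, -5]
  ],
  "turn": [0, 0, 0, 0, 0],
  "hand": [1, 1, 1, 1, 1]
}}

```text
clock: 8.97
eef_pos: [0.5821, -0.1908, 0.2762]
tool_rot: [0.695, 0.719, 0.001, 0.002]
ft_force: [0.7, -0.0, -0.2]
grip_width: 0.0001
```

```bash
python3 m.py e -0.255 | grep -v rail; python3 -c "
import cv2,numpy as np
a=cv2.imread('pics/scene_e.png')[120:300,150:340];b=cv2.imread('pics/side_e.png')[120:310,200:390]
cv2.imwrite('pics/e.png',np.hstack([cv2.resize(a,(400,380),interpolation=2),cv2.resize(b,(400,380),interpolation=2)]))"
```

```text
[ 0.5821 -0.1908  0.2762] [0.6947 0.7193 0.0006 0.0017] [ 0.7153 -0.0294 -0.2104]
scene platetop 189 x [0.3945 0.4402 0.4885] y [-0.2637 -0.2596 -0.2522] rect ((441.8053283691406, -258.54248046875), (96.51334381103516, 13.13455581665039), 0.0319996252655983)
scene housing 850 x [0.3714 0.4413 0.4766] y [-0.3806 -0.351  -0.315 ] rect ((424.80230712890625, -347.33740234375), (106.6455078125, 79.6510009765625), 1.7484681606292725)
scene push_plate 0.7 [216.1, 219.9] [ 0.4383 -0.2483  0.025 ]
scene housing 0.76 [247.6, 241.9] [ 0.4422 -0.3454  0.0145]
scene stop 0.58 [259.8, 255.5] [ 0.4522 -0.3853  0.011 ]
side platetop 156 x [0.3941 0.4406 0.4883] y [-0.2593 -0.2521 -0.2466] rect ((440.5035095214844, -252.2603759765625), (95.74697875976562, 12.903998374938965), 4.550675868988037)
side housing 341 x [0.3739 0.4413 0.475 ] y [-0.3776 -0.3361 -0.3076] rect ((425.6255798339844, -343.1539306640625), (101.71739196777344, 83.8755111694336), 4.604318618774414)
side push_plate 0.94 [252.6, 305.7] [ 0.4396 -0.249   0.025 ]
side housing 0.75 [240.6, 305.4] [ 0.4391 -0.3398  0.0145]
side stop 0.72 [239.2, 303.8] [ 0.4428 -0.3562  0.011 ]
```

View pics/e.png

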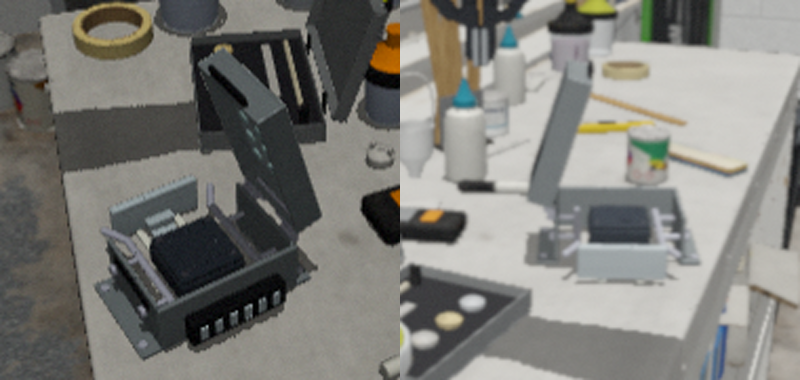

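The carrier sits straight and home in the lane, with clear gaps to both rails and the hood open. Next I go behind the hood.

>>> {"api": "arm_command", "payload": {
  "translation": [
    [-4, -0.3, 0],
    [-8, -0.6, 0],
    [-12, -0.9, 0],
    [-16, -1.2, 0],
    [-16, -1.2, 1]
  ],
  "turn": [0, 0, 0, 0, 0],
  "hand": [1, 1, 1, 1, 1]
}}

```text
clock: 9.78
eef_pos: [0.5711, -0.3596, 0.2665]
tool_rot: [0.698, 0.716, -0.001, 0.003]
ft_force: [-0.8, 1.4, -0.2]
grip_width: -0.0001
```

>>> {"api": "arm_command", "payload": {
  "translation": [
    [0, 0, 2],
    [0, 0, 4],
    [0, 0, 4.4],
    [0, 0, 4.4]
  ],
  "turn": [0, 0, 0, 0],
  "hand": [1, 1, 1, 1]
}}

```text
clock: 10.12
eef_pos: [0.5711, -0.351, 0.2198]
tool_rot: [0.695, 0.719, -0.0, -0.002]
ft_force: [-0.1, 0.0, 0.3]
grip_width: -0.0001
```

>>> {"api": "arm_command", "payload": {
  "translation": [
    [0, -2, 0],
    [0, -4, 0],
    [0, -5, 0],
    [0, -6, 0.15],
    [0, -6.9, 0.35]
  ],
  "turn": [0, 0, 0, 0, 0],
  "hand": [1, 1, 1, 1, 1]
}}

```text
clock: 10.53
eef_pos: [0.5046, -0.354, 0.2209]
tool_rot: [0.695, 0.719, 0.001, 0.003]
ft_force: [1.7, 0.6, 1.1]
grip_width: -0.0001
```

>>> {"api": "arm_command", "payload": {
  "translation": [
    [0, -0.9, 0.35],
    [0, -1.8, 0.7],
    [0, -2.7, 1.05],
    [0, -3.5, 1.6],
    [0, -4.3, 2.2]
  ],
  "turn": [0, 0, 0, 0, 0],
  "hand": [1, 1, 1, 1, 1]
}}

```text
clock: 10.95
eef_pos: [0.462, -0.356, 0.1993]
tool_rot: [0.695, 0.719, 0.0, 0.003]
ft_force: [1.0, 0.0, 2.6]
grip_width: 0.0002
```

>>> {"api": "arm_command", "payload": {
  "translation": [
    [0, -0.7, 0.45],
    [0, -1.7, 1.4],
    [0, -2.7, 2.45],
    [0, -3.5, 3.6],
    [0, -4.3, 4.85]
  ],
  "turn": [0, 0, 0, 0, 0],
  "hand": [1, 1, 1, 1, 1]
}}

```text
clock: 11.37
eef_pos: [0.4181, -0.3574, 0.149]
tool_rot: [0.695, 0.719, -0.0, 0.002]
ft_force: [-1.1, -1.1, 1.5]
grip_width: 0.0002
```

>>> {"api": "arm_command", "payload": {
  "translation": [
    [0, -0.5, 0.9],
    [0, -0.85, 1.9],
    [0, -1.1, 2.6],
    [0, -1.3, 3.3],
    [0, -1.4, 3.8]
  ],
  "turn": [0, 0, 0, 0, 0],
  "hand": [1, 1, 1, 1, 1]
}}

```text
clock: 11.78
eef_pos: [0.4037, -0.3572, 0.109]
tool_rot: [0.695, 0.719, -0.0, -0.0]
ft_force: [0.3, 0.7, 0.5]
grip_width: 0.0001
```

>>> {"api": "arm_command", "payload": {
  "translation": [
    [0, 0, 0.2],
    [0, 0, 0.4],
    [0, 0, 0.4]
  ],
  "turn": [0, 0, 0],
  "hand": [1, 1, 1]
}}

```text
clock: 12.03
eef_pos: [0.4039, -0.357, 0.1061]
tool_rot: [0.695, 0.719, -0.0, -0.0]
ft_force: [-2.4, 1.7, 5.1]
grip_width: -0.0
```

>>> {"api": "arm_command", "payload": {
  "translation": [
    [0, 0, 0.2],
    [0, 0, 0.4],
    [0, 0, 0.6],
    [0, 0, 0.6]
  ],
  "turn": [0, 0, 0, 0],
  "hand": [1, 1, 1, 1]
}}

```text
clock: 12.37
eef_pos: [0.404, -0.3571, 0.1057]
tool_rot: [0.695, 0.719, -0.0, 0.002]
ft_force: [-11.7, 10.0, 36.8]
grip_width: 0.0001
```

>>> {"api": "arm_command", "payload": {
  "translation": [
    [0, 0, 0.15],
    [0, 0, 0.3],
    [0, 0, 0.3]
  ],
  "turn": [0, 0, 0],
  "hand": [1, 1, 1]
}}

```text
clock: 12.62
eef_pos: [0.4041, -0.3571, 0.1056]
tool_rot: [0.695, 0.719, 0.0, 0.003]
ft_force: [-16.8, 14.2, 54.0]
grip_width: -0.0001
```

It stalls with the tip at about 0.092 m, which is the height of the shut hood's top. I retreat straight up and check.

>>> {"api": "arm_command", "payload": {
  "translation": [
    [0, 0, -1.2],
    [0, 0, -4],
    [0, 0, -8],
    [0, 0, -12],
    [0, 0, -16]
  ],
  "turn": [0, 0, 0, 0, 0],
  "hand": [1, 1, 1, 1, 1]
}}

```text
clock: 13.03
eef_pos: [0.404, -0.3567, 0.2583]
tool_rot: [0.695, 0.719, 0.0, 0.0]
ft_force: [2.0, -0.8, -0.0]
grip_width: -0.0001
```

>>> {"api": "arm_command", "payload": {
  "translation": [
    [4, 0, -2],
    [8, 0, -2],
    [12, 0, -2],
    [14, 0, -2],
    [14, 0, -2]
  ],
  "turn": [0, 0, 0, 0, 0],
  "hand": [1, 1, 1, 1, 1]
}}

```text
clock: 13.45
eef_pos: [0.3991, -0.2137, 0.2773]
tool_rot: [0.693, 0.721, 0.001, 0.0]
ft_force: [-0.1, -0.3, 0.2]
grip_width: -0.0003
```

```bash
python3 m.py f -0.255 | grep -v -e rail -e housing
python3 - <<'E'
from h import *
np.set_printoptions(precision=4,suppress=True)
for n in ['scene','side']:
    d=np.load('d_%s.npy'%n); P=cloud(n,d)[d>0]
    Q=P[(P[:,0]>.37)&(P[:,0]<.53)&(P[:,1]<-.31)&(P[:,1]>-.395)&(P[:,2]>.08)&(P[:,2]<.15)]
    print(n,'hood top',len(Q),np.percentile(Q[:,2],[2,50,98]),'slope z/x',np.polyfit(Q[:,0],Q[:,2],1)[0])
    for k in ['gauge','tin','marker']:
        for r in spot_point(n,k)[:1]: print(k,round(r['conf'],2),np.round(r['location'],1))
a=cv2.imread('pics/scene_f.png')[140:400,150:410];b=cv2.imread('pics/side_f.png')[140:310,200:370]
cv2.imwrite('pics/f.png',np.hstack([cv2.resize(a,(400,400),interpolation=2),cv2.resize(b,(400,400),interpolation=2)]))
E
```

```text
[ 0.3991 -0.2137  0.2773] [0.6932 0.7207 0.0008 0.0002] [-0.107  -0.3336  0.2312]
scene platetop 45 x [0.3966 0.4369 0.4875] y [-0.2573 -0.2548 -0.2523] rect ((442.0177001953125, -254.8506622314453), (93.19024658203125, 3.9402849674224854), 1.2513325214385986)
scene push_plate 0.54 [216.5, 221.5] [ 0.4408 -0.2512  0.025 ]
scene stop 0.92 [262.2, 254.8] [ 0.4481 -0.3901  0.011 ]
side platetop 165 x [0.3943 0.4418 0.4883] y [-0.26   -0.252  -0.2468] rect ((440.6930847167969, -253.45469665527344), (95.59086608886719, 11.812467575073242), 3.8056960105895996)
side push_plate 0.72 [247.7, 303.5] [ 0.4444 -0.275   0.025 ]
side stop 0.57 [233.1, 300.1] [ 0.452  -0.3945  0.011 ]
scene hood top 2478 [0.0917 0.0938 0.096 ] slope z/x 0.0021104376504545233
gauge 0.75 [225.4 347.9]
tin 0.93 [366.  293.2]
marker 0.97 [286.  357.9]
side hood top 753 [0.0931 0.0945 0.0959] slope z/x 0.00040396561474192685
gauge 0.75 [240.3 209.2]
tin 0.55 [207.2 318.2]
marker 0.68 [214.3 250.6]
```

View pics/f.png

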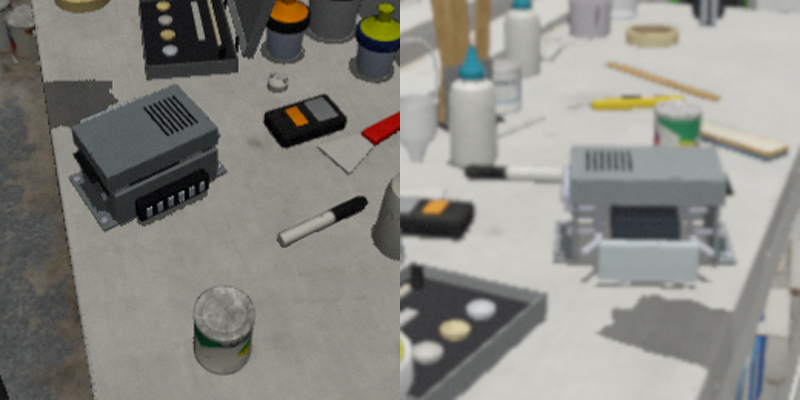

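The hood is level and shut, the carrier is still home, and the bystanders haven't moved. Handing in.

```bash
python3 -c "
from workcell import *
print(job_done())"
```

```text
the job is handed in; nothing more can be done
None
```

I pushed the carrier down the lane with two fingertips on the push plate until its nose met the rubber stop, then shut the hood and handed the job in. The robot clock was about 14 s. `job_done()` gives no verdict, so what follows rests on my own measurements.

- **Carrier home:** the arm stalled against the stop at about 17 N. Depth readings then put the carrier within about 1–2 mm of the expected home position and the lane's middle, and in line with the lane. The plate reading did not change after the hood was shut.
- **Rails and housing:** the pictures showed clear gaps to both rails, and I saw no unexpected forces during the push. Contact with the housing or a rail is not measured directly.
- **Hood shut:** its top measured 92–96 mm above the bench, against 92 mm nominal, with a slope of 0.002 or less. I pressed until the fingertips stalled, and the force on them reached about 54 N down. That is over the 40 N limit, but the limit is for the arm and gripper body and only the fingertips touched the hood.
- **Gauge, tin and marker:** these look unmoved; their image positions match the start within network noise of about 5 px.
- **Disagreements:** the networks' points for the stop, station and push plate scattered by 1–3 cm, with one housing report far off. I went by depth fits and contact force for position instead.

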